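# Close the tube saddle on the gas line

## Task

The stainless gas line on the lab bench lies loose in its hinged saddle. Swing the saddle's upper half over the tube and press it home by hand, swing the bolt up fully into the slot of the fork, and turn its orange lever clockwise until the clamp is finger-tight: stop when the ball pushes back with 5 to 6 newtons, because overtightening flattens the thin tube. Leave the things standing around it where they are and take your hand away.

Things in the scene. Friction and masses are not known exactly. Their poses are not given: they have to be found in the camera images.
- saddle: Steel tube saddle bolted to the bench (fixed): foot 110 x 56 x 8 mm, pedestal, rubber-lined lower half shell. Origin: centre of the foot's underside, on the bench. z up; y along the tube; x across it, from the hinge side (-x) to the bolt side (+x). Tube axis at x = 0, z = 95 mm.
- tube: Thin stainless gas tube (fixed), 34 mm thick, straight for 300 mm, its axis 95 mm above the bench, bent down at both ends into bench flanges; brass unions 45 mm thick 102 mm either side of the saddle. Origin on the bench under its middle, y along it. How high it lies in the rubber lining varies by up to 0.6 mm either way, too little to be measured.
- cap_hinge (a point): Hinge pin (along the saddle's y) of the saddle's upper half: fixed at x = -34, z = 95 mm in the saddle's frame.
- cap (a joint): Opening angle of the hinged upper half (rad), a rubber-lined half ring 40 mm wide along y: 0 = closed (pressed home by about 12 N down on the fork it rests within 0.025 of 0, as the tube lies), positive = swung up and over to the hinge side, 2.4 at most. The hinge is stiff: the half stays where it is left and takes 2 to 5 N at the fork to move.
- cap_fork (a point): Centre of the fork at the upper half's free end, 72 mm out from the hinge pin and 7.5 mm above it when closed: two tines 11 mm thick, 40 mm wide overall along y (grasp across these outer sides), with a 13 mm slot between them, open at the outer end. They end 6.5 mm farther out. Small steel pads, on which the nut sits, stand 7.5 mm above this point when closed.
- bolt_pivot (a point): Pivot pin (along the saddle's y) of the swing bolt: fixed at x = +36, z = 70 mm in the saddle's frame, between two lug cheeks that reach 16 mm either side of y = 0.
- bolt (a joint): Angle of the swing bolt (rad): 0 = upright in the slot, as far as it goes; positive = leaning outward (+x). The pivot is stiff: it stays where left and takes 1 to 4 N at the hub to move. The hub can slip in the fingers: look again. The nut clears the closed fork by a millimetre or two, so the bolt enters only when the upper half is pressed home and the lever not yet turned.
- nut_hub (a point): Centre of the lever nut's black round hub, a ball of 28 mm diameter on the bolt's axis, 70 mm from the bolt's pivot. Below it a neck of 20 mm diameter and a steel washer of 27 mm diameter, 43 to 47 mm from the pivot; the bolt's shank is 10 mm thick. z points along the bolt away from the pivot. Squeeze it along the saddle's y to swing the bolt.
- lever (a joint): Turn of the lever nut (rad), growing clockwise seen from above; 0 = straight outward (+x, bolt upright). A steep thread winds it down 12 mm a turn. Pushed slowly it takes 3.2 N at the ball (0.2 N m) until the nut meets the fork, at 0.9 to 2.4 as the tube lies; then the push rises by 2 N in the next 0.7 rad. 5 to 6 N is finger-tight, over 7.5 N flattens the tube. It stays where let go.
- lever_ball (a point): Centre of the orange ball, 16 mm thick, at the end of the orange lever: 62 mm out from the bolt's axis and 96.5 mm from the bolt's pivot along it. The lever is a round bar 10 mm thick that rises from the hub's top (77 mm from the pivot) to the ball and sweeps clear above the saddle, whose closed upper half reaches 123 mm above the bench.
- oil_bottle: Loose amber immersion-oil bottle, 34 mm in diameter, 72 mm tall, standing near the saddle. Origin under its centre. Leave it.
- petri_dishes: Stack of three loose petri dishes, 93 mm in diameter, 48 mm tall in all. Origin under its centre. Leave it.
- slide_box: Loose blue microscope slide box with white lid, 84 x 32 x 42 mm. Origin under its centre. Leave it.
Things that resemble listed ones, but are neither listed nor needed, are in the scene too. Of the things that look like the oil_bottle, the middle-sized one is meant.

How it is judged:
On the way, in this order (a step that is already met when the one before it is completed fails the run):
1. The upper half is swung over and pressed home on the tube (within 0.04 rad of closed) (value of joint cap below 0.04 rad), for 0.2 s.
2. The bolt stands upright in the slot of the closed fork (within 0.04 rad) (value of joint each of cap, bolt below 0.04 rad), for 0.2 s.
3. The nut is tightened: the upper half bears on the tube with more than 70 N (value of joint bolt below 0.04 rad and contact force between tube and anything else above 70 N), for 0.2 s.
At the end, for the whole second after the job is handed in: Upper half closed on the tube (within 0.04 rad), bolt upright in the slot (within 0.04 rad), nut tight so that the upper half bears on the tube with 70 to 220 N, lever and bolt at rest; bottle, dishes and slide box within 25 mm of their starts, bottle upright (all of step 3 and value of joint cap below 0.04 rad and contact force between tube and anything else below 220 N and velocity of joint lever between -0.15 and 0.15 rad/s and velocity of joint bolt between -0.15 and 0.15 rad/s and distance of each of oil_bottle, petri_dishes, slide_box from where it was at the start of the episode below 0.025 m and angle between oil_bottle's own z axis and vertical below 0.2 rad); the robot touches nothing.
It fails at once if The tube is loaded with more than 300 N (flattened) (contact force between tube and anything else above 300 N).
It fails at once if The bottle, the dishes or the slide box is pushed more than 25 mm away or the bottle is knocked over (distance of any of oil_bottle, petri_dishes, slide_box from where it was at the start of the episode above 0.025 m or angle between oil_bottle's own z axis and vertical above 0.5 rad).
It also fails if it takes over 72 s, if anything falls off the work surface, if the arm or the gripper's body presses on something with over 40 N, if the wrist force passes 120 N, or if a joint passes its speed limit or range.

## Robot

A 6-joint arm with a two-finger parallel gripper is mounted at the origin on the work surface. World frame = base frame: x ahead of the robot, y to its left, z up, the work surface at z = 0. Lengths are in m, angles in rad, forces in N, time in s.
With the tool pointing down it reaches from about 0.25 to 0.775 m from the base axis. Payload 8.9 kg.
Tool frame: the origin (TCP) lies midway between the tips of the shut fingers; the grasp point (between the pads) lies 19 mm behind it; z points along the fingers, y is the line along which they close (so a half turn about z gives the same grasp; the last joint's range is limited). The gripper opens to 85 mm and grips with 20 to 120 N. Pads are 22 mm wide; open, the fingers measure 114 mm over their backs; the gripper's body (76 mm by 85 mm) begins 54 mm behind the grasp point. The pads swing forward as they close: fully open they stand 13 mm farther back than shut.
Start: joints at [-1.245, 0.291, -0.153, 1.127, 0, 1.431], TCP at [0.235, -0.469, 0.231] pointing down, gripper open.
Joint ranges: [-2.52, 2.52], [-0.91, 1.74], [-1.3, 1.37], [-1.96, 2.02], [-1.52, 1.47], [-3.14, 3.14]. Speed limits (rad/s): [2.22, 2.22, 2.79, 3.14, 3.14, 3.14].

## Interface

Orientations are given as a unit quaternion [w, x, y, z].
In Python, from rig import manip gives the robot as it stands.
- The arm moves only by the tool drive_tool, never from a script. Its argument "motion" is one flat list of numbers, 5 for each row, row after row: the finger opening in m, from 0 to 0.0854, then the shift along the tool's x, y, z in m, then the turn about the tool's z in degrees. A call has exactly 8 rows; each row is the pose to reach, as a shift and turn from the pose commanded when the call began, along the tool's axes at that moment; what a row does not reach only later rows make up. A row lasts 1/10 s, in which the tool goes at most 50 mm and 8.59 degrees, less where a joint would pass 70% of its speed; a pose out of reach is approached as far as the arm can. A call with a gripper value outside its range is refused whole. The fingers move at their own pace and stop on an object; "grip_force" is the grip in N (left out, the last holds). Time passes only in rows, so rows that repeat a pose let the fingers close, or fill a call up. It gives the time, the measured TCP pose, the force, the opening and the grip force at its end, in the units of the state.
- manip.observe(): the state, without advancing time (a new reading comes with each control period).
- manip.capture(name): name is "scene" or "top"; returns a dict with "frame" (420x560x3 uint8, red, green, blue), "range_z" (420x560 float32, m along the optical axis (not along the pixel's ray), 0 where there is no reading), "camera_matrix" (3x3 intrinsics, pixels), "R" (3x3) and "t" (3): a world point X has camera coordinates R X + t. Camera axes: x right, y down, z forward; pixel columns grow to the right and rows downward; lengths in m; the calibration is good to about 2 mm. A picture is of the moment at which its call begins.
- manip.sign_off(): hands the job in; it is judged then, once.
The state is a dict: "time_s": time; "q": joint angles; "dq": joint speeds; "joint_efforts": joint torques, N m; "ee_pos": TCP position; "eef_rot": TCP orientation; "force": force on the tool from outside, world axes, zero at the start; "wrist_torque": the same for the moment, N m; "gripper_width": opening from 0.0 (shut) to 1.0 (fully open); "grasp_force": force on a finger pad.
Only numpy, scipy, OpenCV 4.12 (cv2) and the standard library are available. Lean on these libraries where they do the work, as an engineer would, in place of code of your own. Each camera call takes 0.05 s, during which the arm holds its last target. There are 200 camera calls.

## Working session

There is one attempt and no reset: what is moved stays moved. The work goes in short steps, Python scripts to look and compute and a tool call to move; the robot and the scene stay as the last step left them, time stands still between calls to the robot, and variables do not carry over. Pictures are saved under pics/ and viewed, at most 10 in all, crops included, and the job is handed in when it is done.

Besides the shell and the picture viewer there is one more tool, called after "Call:" as name(argument=value, ...) on one line, values as JSON. drive_tool: Moves the arm, as the interface text tells. Its arguments: {"type":"object","properties":{"motion":{"type":"array","items":{"type":"number"}},"grip_force":{"type":"number"}},"required":["motion"]}

```bash
mkdir -p pics; cat > h.py <<'E'
import numpy as np, cv2
from rig import manip
def snap(n,f=None):
    c=manip.capture(n)
    if f: cv2.imwrite(f,cv2.cvtColor(c["frame"],cv2.COLOR_RGB2BGR))
    return c
def cloud(c):
    K=c["camera_matrix"];z=c["range_z"];v,u=np.mgrid[:z.shape[0],:z.shape[1]]
    P=np.stack([(u-K[0,2])/K[0,0]*z,(v-K[1,2])/K[1,1]*z,z],-1)
    return (P-c["t"])@c["R"]
def ray(c,u,v,h):
    d=c["R"].T@np.linalg.inv(c["camera_matrix"])@[u,v,1];o=-c["R"].T@c["t"]
    return o+d*(h-o[2])/d[2]
def proj(c,X):
    p=c["camera_matrix"]@(c["R"]@np.asarray(X)+c["t"]);return p[:2]/p[2]
E
python3 - <<'E'
from h import *
a=snap("scene","pics/s0.png");b=snap("top","pics/t0.png")
print(manip.observe())
for c in(a,b): print(-c["R"].T@c["t"],c["R"][2],c["camera_matrix"][0,0])
np.savez("c0.npz",**{"s_"+k:v for k,v in a.items()},**{"t_"+k:v for k,v in b.items()})
E
```

```text
{'time_s': 0.1, 'q': array([-1.24530345e+00,  2.91229354e-01, -1.54010655e-01,  1.12671285e+00,
       -2.30631147e-05,  1.43148443e+00]), 'dq': array([ 0.00098568, -0.00366181,  0.00174912, -0.00014986, -0.00064777,
        0.00041757]), 'joint_efforts': array([ 1.60777858e-03, -5.37975955e+01,  3.31919575e+01,  9.25272529e-03,
       -2.40147174e-04, -1.04485824e-05]), 'ee_pos': array([ 0.23519916, -0.4689444 ,  0.23080193]), 'eef_rot': array([-5.74689697e-04,  9.73115731e-01,  2.30315954e-01, -6.52349202e-05]), 'force': array([-0.81829337,  0.46714133,  0.64165568]), 'wrist_torque': array([ 0.01182717, -0.02594584, -0.00355883]), 'grasp_force': 0.0, 'gripper_width': 0.9986965485135305}
[ 0.94183882 -0.2598857   0.61489448] [-0.49591357  0.43346055 -0.75245046] 409.7492494575536
[0.42889753 0.02383752 0.97102205] [ 0.20967288  0.00523603 -0.97775757] 542.9969609014433
```

View pics/s0.png

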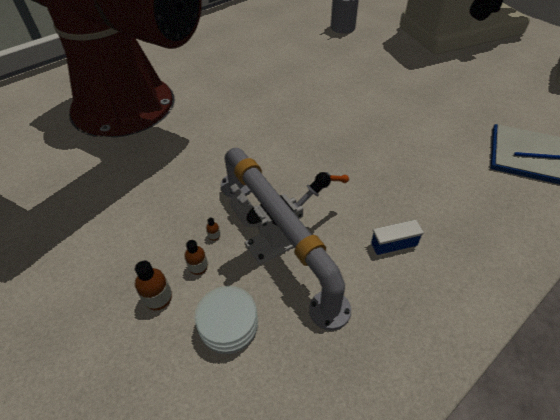

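View pics/t0.png

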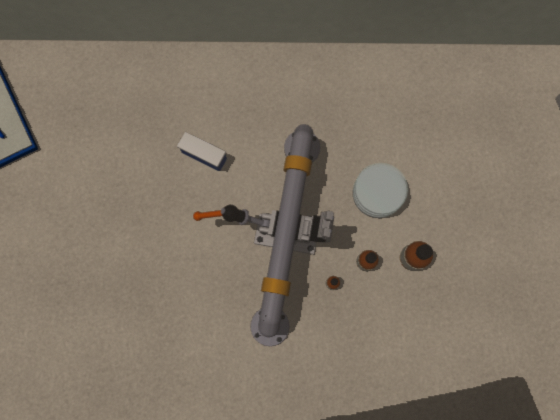

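The scene view shows the tube running from (235,160) to (330,310) with the unions at (247,170) and (312,247). The hub is at (320,182) and the lever ball at (346,179). The dishes are at (227,320) and the slide box at (397,237).

There are three bottles, in the scene view at (212,229), (195,258) and (152,286). In the top view they are at (334,283), (369,259) and (418,255). The middle-sized one at (195,258) / top (369,259) is the one meant, and it should not be touched. I'll measure next and confirm it in an enlarged crop.

```bash
python3 - <<'E'
from h import *
d=np.load("c0.npz")
a={k[2:]:d[k] for k in d if k[0]=="s"};b={k[2:]:d[k] for k in d if k[0]=="t"}
t=cv2.resize(b["frame"][110:345,180:440],None,fx=2.2,fy=2.2,interpolation=cv2.INTER_CUBIC)
s=cv2.resize(a["frame"][140:350,130:360],None,fx=2.2,fy=2.2,interpolation=cv2.INTER_CUBIC)
s=s[:,:]; 
def w(f,i): cv2.imwrite(f,cv2.cvtColor(np.clip(i*1.4,0,255).astype(np.uint8),cv2.COLOR_RGB2BGR))
w("pics/tc.png",t);w("pics/sc.png",s)
for n,c in(("s",a),("t",b)):
    P=cloud(c);hsv=cv2.cvtColor(c["frame"],cv2.COLOR_RGB2HSV)
    m=((hsv[...,1]>150)&(hsv[...,0]<22)&(hsv[...,2]>60)).astype(np.uint8)
    k,l,st,ce=cv2.connectedComponentsWithStats(m)
    for i in range(1,k):
        if st[i,4]>25: print(n,"orange",ce[i].round(1),st[i,4],np.median(P[l==i],0).round(4),P[l==i][:,2].max().round(4))
    m=((P[...,2]>.10)&(P[...,2]<.13)&(P[...,0]>.25)&(P[...,0]<.75)&(abs(P[...,1])<.35))
    print(n,m.sum())
# tube axis by unions (top, axis ht .095): union top at ~.1175
P=cloud(b)
for u,v in((298,163),(276,286)): print(ray(b,u,v,.11).round(4),P[v,u].round(4))
for n,u,v in(("hub",233,213),("ball",198,216),("bottle",371,258),("dish",381,190),("box",203,148),("capend",328,225),("lid",300,228)): print(n,P[v,u].round(4))
E
```

```text
s orange [244.7 165. ] 181 [0.4873 0.0282 0.1165] 0.1201
s orange [340.2 177.3] 72 [0.6065 0.1547 0.0909] 0.1136
s orange [213.8 226.5] 32 [ 0.5052 -0.0635  0.0349] 0.0383
s orange [308.1 244.4] 305 [ 0.6877 -0.0051  0.1164] 0.6149
s orange [197.2 253.5] 81 [ 0.5467 -0.1215  0.0506] 0.0553
s orange [153.2 280.1] 228 [ 0.5571 -0.2026  0.069 ] 0.6149
s 3990
t orange [297.6 162.9] 315 [0.6868 0.001  0.1146] 0.971
t orange [206.3 214.5] 163 [0.602  0.1516 0.0937] 0.971
t orange [415.7 256. ] 305 [ 0.5379 -0.1957  0.0658] 0.971
t orange [366.2 260.8] 142 [ 0.5317 -0.1158  0.0483] 0.0596
t orange [331.9 283.1] 58 [ 0.4952 -0.0589  0.0331] 0.0484
t orange [275.5 285.8] 357 [0.4857 0.0358 0.1146] 0.1218
t 4880
[0.6875 0.0008 0.11  ] [0.6853 0.001  0.1174]
[0.4859 0.0345 0.11  ] [0.4853 0.0344 0.1192]
hub [0.5999 0.1045 0.1216]
ball [0.6018 0.1662 0.084 ]
bottle [ 0.5364 -0.1224  0.0698]
dish [ 0.6588 -0.1465  0.0464]
box [0.7337 0.1691 0.0436]
capend [ 0.5769 -0.0446  0.1501]
lid [ 0.5808 -0.0033  0.0986]
```

View pics/tc.png

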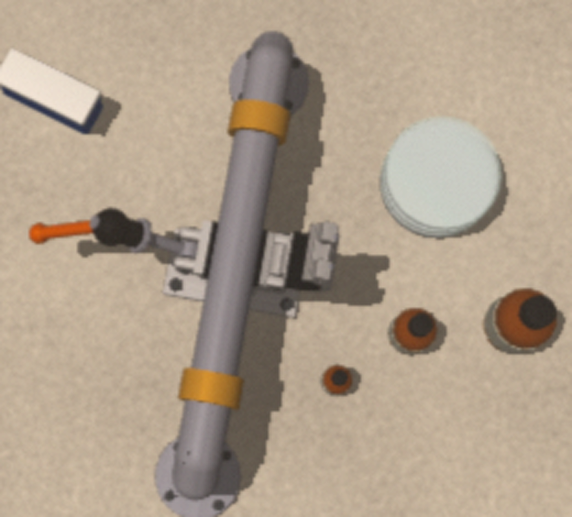

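View pics/sc.png

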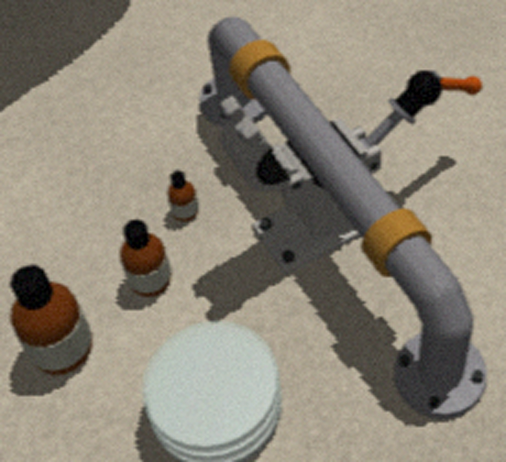

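The crops confirm that the middle-sized bottle, top-crop (415,330), stays put at about (0.535,-0.12). The upper half is open on the right (hinge) side at top-crop (322,258). The bolt leans out to the left with its hub at (113,227) and the ball at (38,233). Next I'll work out the saddle frame and both joint angles.

```bash
cat >> h.py <<'E'
O=np.array([.5865,.0177,0]);X=np.array([.169,.9856,0]);Y=np.array([-.9856,.169,0])
S=np.array([X,Y,[0,0,1]])
def sad(P): return (P-O)@S.T*1000
def world(p): return np.asarray(p)/1000@S+O
E
python3 - <<'E'
from h import *
d=np.load("c0.npz")
for n in"st":
    c={k[2:]:d[k] for k in d if k[0]==n};p=sad(cloud(c));hsv=cv2.cvtColor(c["frame"],cv2.COLOR_RGB2HSV)
    # tube axis line check: top points of tube
    for y0 in(-80,-50,50,80):
        m=(abs(p[...,1]-y0)<6)&(abs(p[...,0])<25)&(p[...,2]>85)&(p[...,2]<125)
        q=p[m];k=q[:,2]>np.percentile(q[:,2],60);print(n,"tube",y0,q[k].mean(0).round(1))
    m=(p[...,0]<-30)&(p[...,0]>-110)&(abs(p[...,1])<28)&(p[...,2]>100)&(p[...,2]<190)
    q=p[m];print("cap",len(q),"y",np.percentile(q[:,1],[2,98]).round(1))
    for z in range(100,180,6):
        k=abs(q[:,2]-z)<3
        if k.sum()>3: print(z,k.sum(),np.percentile(q[k,0],[5,50,95]).round(1))
    m=(hsv[...,2]<45)&(p[...,0]>50)&(p[...,0]<125)&(abs(p[...,1])<25)&(p[...,2]>85)&(p[...,2]<140)
    q=p[m]
    # sphere fit r=14
    from scipy.optimize import least_squares
    r=least_squares(lambda s:np.linalg.norm(q-s,axis=1)-14,q.mean(0)-[0,0,8],loss="soft_l1");print("hub",len(q),r.x.round(1),q[:,2].max().round(1),"theta",np.arctan2(r.x[0]-36,r.x[2]-70))
    m=(hsv[...,1]>150)&(hsv[...,0]<22)&(p[...,0]>138)&(p[...,0]<170)&(abs(p[...,1])<30)&(p[...,2]>70);print("ball",m.sum(),p[m].mean(0).round(1))
E
```

```text
s tube -80 [ -0.4 -79.7 112.6]
s tube -50 [ -1.4 -50.5 112.7]
s tube 50 [ -2.4  49.9 112.9]
s tube 80 [ -1.6  79.7 112.9]
cap 793 y [-21.7  16.9]
100 39 [-47.4 -33.1 -30.2]
106 61 [-57.6 -38.6 -31.4]
112 125 [-62.2 -47.  -38.6]
118 30 [-70.9 -61.6 -54.9]
124 33 [-72.3 -70.1 -61.3]
130 39 [-72.8 -72.1 -63.4]
136 70 [-72.4 -70.7 -61.3]
142 83 [-70.4 -68.6 -58.5]
148 77 [-67.6 -65.2 -51.5]
154 49 [-66.  -59.9 -52.2]
160 43 [-67.1 -61.3 -56.1]
166 83 [-70.  -65.8 -59. ]
172 61 [-67.3 -62.7 -59.3]
hub 270 [ 89.7  -0.2 111. ] 127.2 theta 0.9196745667916881
ball 46 [147.1   4.4  83.5]
t tube -80 [  1.  -80.  111.5]
t tube -50 [  1.5 -49.5 111.6]
t tube 50 [  1.3  50.1 111.8]
t tube 80 [  0.6  80.1 111.9]
cap 718 y [-19.4  20.4]
100 33 [-36.3 -32.1 -30.3]
106 89 [-47.  -37.2 -31.4]
112 177 [-51.1 -43.9 -38.1]
118 7 [-66.  -56.2 -53.8]
124 10 [-69.2 -61.5 -57.7]
130 14 [-70.7 -70.3 -62.2]
136 18 [-69.8 -68.9 -61.5]
142 40 [-68.1 -65.3 -48.4]
148 52 [-62.  -50.2 -48.9]
154 90 [-63.3 -54.7 -50.9]
160 40 [-64.3 -54.8 -52.9]
166 119 [-66.9 -61.7 -55.5]
172 29 [-64.8 -60.  -57.2]
hub 255 [9.21e+01 1.00e-01 1.10e+02] 127.0 theta 0.9506827033073451
ball 71 [148.3   9.1  84.6]
```

Call:
drive_tool(motion=[0, 0.045, -0.019, 0, -7, 0, 0.09, -0.038, 0, -14, 0, 0.135, -0.058, 0, -21, 0, 0.18, -0.077, 0, -28, 0, 0.225, -0.096, 0, -35, 0, 0.27, -0.115, 0, -42, 0, 0.315, -0.135, 0, -49, 0, 0.36, -0.154, 0, -53.7], grip_force=40)

```text
time_s: 0.9
ee_pos: [0.4889, -0.1683, 0.2312]
eef_rot: [-0.0, 0.763, 0.647, -0.0]
force: [0.3, -1.8, 0.2]
gripper_width: -0.001
grasp_force: 0.0
```

```bash
cat >> h.py <<'E'
def st():
    from scipy.spatial.transform import Rotation as Q
    o=manip.observe();w,x,y,z=o["eef_rot"];M=Q.from_quat([x,y,z,w]).as_matrix()
    print(round(o["time_s"],2),"sad",sad(o["ee_pos"]).round(1),"yaw",np.degrees(np.arctan2(M[1,0],M[0,0])).round(1),"F_sad",(S@o["force"]).round(1),"q",o["q"].round(2),"w",round(o["gripper_width"],3),"g",round(o["grasp_force"],1))
E
python3 -c "from h import *;st()"
```

```text
0.9 sad [-199.9   64.7  231.2] yaw 80.6 F_sad [-1.7 -0.6  0.2] q [-0.47  0.28 -0.17  1.12 -0.    1.26] w -0.001 g 0.0
```

Call:
drive_tool(motion=[0, 0.03, 0.02, 0, 0, 0, 0.06, 0.04, 0.01, 0, 0, 0.09, 0.055, 0.03, 0, 0, 0.11, 0.065, 0.055, 0, 0, 0.11, 0.065, 0.079, 0, 0, 0.118, 0.065, 0.079, 0, 0, 0.128, 0.065, 0.079, 0, 0, 0.138, 0.065, 0.079, 0])

```text
time_s: 1.7
ee_pos: [0.5763, -0.0458, 0.1541]
eef_rot: [0.002, 0.765, 0.645, 0.0]
force: [-0.5, -6.3, 4.9]
gripper_width: -0.002
grasp_force: 3.5
```

```bash
python3 -c "from h import *;st()"
```

```text
1.7 sad [-64.3  -0.6 154.1] yaw 80.3 F_sad [-6.3 -0.6  4.9] q [-0.2   0.44 -0.14  0.99 -0.    1.54] w -0.002 g 3.5
```

Call:
drive_tool(motion=[0, 0.014, 0, -0.003, 0, 0, 0.028, 0, -0.006, 0, 0, 0.037, 0, -0.005, 0, 0, 0.045, 0, -0.004, 0, 0, 0.052, 0, -0.001, 0, 0, 0.058, 0, 0.002, 0, 0, 0.064, 0, 0.007, 0, 0, 0.07, 0, 0.012, 0])

```text
time_s: 2.5
ee_pos: [0.5875, 0.0246, 0.1401]
eef_rot: [-0.0, 0.764, 0.645, 0.001]
force: [0.9, 3.5, 9.1]
gripper_width: 0.003
grasp_force: 4.9
```

```bash
python3 - <<'E'
from h import *
st();c=snap("scene");p=sad(cloud(c))
f=cv2.resize(c["frame"][110:290,170:380],None,fx=2.8,fy=2.8,interpolation=cv2.INTER_CUBIC)
cv2.imwrite("pics/s1.png",cv2.cvtColor(np.clip(f*1.4,0,255).astype(np.uint8),cv2.COLOR_RGB2BGR))
E
```

```text
2.5 sad [  7.    0.2 140.1] yaw 80.3 F_sad [ 3.6 -0.3  9.1] q [-0.08  0.47 -0.13  0.97  0.    1.66] w 0.003 g 4.9
```

View pics/s1.png

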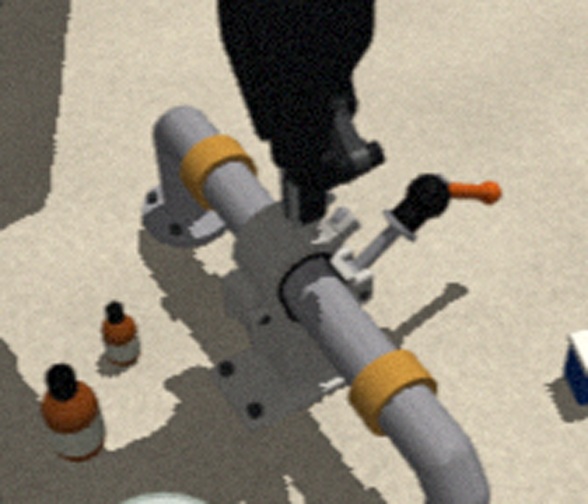

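The upper half is now over the tube, with the fork at (340,225) and the fingers at (310,205). I'll move outward over the fork and press down.

Call:
drive_tool(motion=[0, 0, 0, -0.008, 0, 0, 0.016, 0, -0.008, 0, 0, 0.032, 0, -0.006, 0, 0, 0.032, 0, 0, 0, 0, 0.032, 0, 0.008, 0, 0, 0.032, 0, 0.016, 0, 0, 0.032, 0, 0.022, 0, 0, 0.032, 0, 0.026, 0])

```text
time_s: 3.35
ee_pos: [0.5942, 0.0569, 0.1143]
eef_rot: [0.0, 0.764, 0.645, 0.002]
force: [5.2, 7.6, 4.6]
gripper_width: 0.002
grasp_force: 7.0
```

```bash
python3 -c "from h import *;st()"
```

```text
3.35 sad [ 39.9  -1.  114.3] yaw 80.4 F_sad [ 8.4 -3.9  4.6] q [-0.03  0.51 -0.14  0.92  0.    1.71] w 0.002 g 7.0
```

Call:
drive_tool(motion=[0, 0, 0, 0.001, 0, 0, 0, 0, 0.002, 0, 0, 0, 0, 0.003, 0, 0, 0, 0, 0.004, 0, 0, 0, 0, 0.005, 0, 0, 0, 0, 0.005, 0, 0, 0, 0, 0.005, 0, 0, 0, 0, 0.005, 0])

```text
time_s: 4.15
ee_pos: [0.5944, 0.0581, 0.1097]
eef_rot: [-0.0, 0.764, 0.646, 0.003]
force: [5.7, 12.0, 2.7]
gripper_width: -0.003
grasp_force: 9.5
```

```bash
python3 -c "from h import *;st()"
```

```text
4.15 sad [ 41.1  -1.  109.7] yaw 80.4 F_sad [12.8 -3.6  2.7] q [-0.03  0.51 -0.15  0.91  0.    1.71] w -0.003 g 9.5
```

```bash
python3 - <<'E'
from h import *
c=snap("scene");p=sad(cloud(c))
f=cv2.resize(c["frame"][110:290,200:360],None,fx=3.2,fy=3.2,interpolation=cv2.INTER_CUBIC)
cv2.imwrite("pics/s2.png",cv2.cvtColor(np.clip(f*1.6,0,255).astype(np.uint8),cv2.COLOR_RGB2BGR))
E
```

```text
(no output)
```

View pics/s2.png

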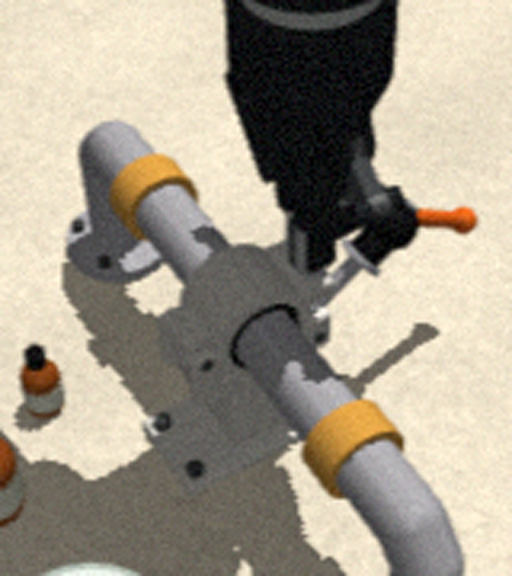

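Call:
drive_tool(motion=[0, 0, 0, -0.006, 0, 0, 0.005, 0, -0.006, 0, 0, 0.005, 0, -0.001, 0, 0, 0.005, 0, 0.002, 0, 0, 0.005, 0, 0.003, 0, 0, 0.005, 0, 0.003, 0, 0, 0.005, 0, 0.003, 0, 0, 0.005, 0, 0.003, 0])

```text
time_s: 5.0
ee_pos: [0.5948, 0.0609, 0.1059]
eef_rot: [0.0, 0.764, 0.645, 0.001]
force: [7.8, 2.3, -1.5]
gripper_width: 0.0
grasp_force: 3.6
```

```bash
python3 -c "from h import *;st()"
```

```text
5.0 sad [ 43.9  -0.9 105.9] yaw 80.3 F_sad [ 3.6 -7.3 -1.5] q [-0.02  0.52 -0.15  0.9   0.    1.72] w 0.0 g 3.6
```

Call:
drive_tool(motion=[0, 0, 0, -0.03, 0, 0, 0, 0, -0.06, 0, 0, -0.04, 0, -0.1, 0, 0, -0.09, 0, -0.11, 0, 0, -0.13, 0, -0.11, 0, 0, -0.15, 0, -0.11, 0, 0, -0.15, 0, -0.11, 0, 0, -0.15, 0, -0.11, 0])

```text
time_s: 5.8
ee_pos: [0.5675, -0.0873, 0.2154]
eef_rot: [-0.001, 0.764, 0.645, -0.0]
force: [0.1, -0.7, -1.0]
gripper_width: -0.001
grasp_force: 0.0
```

```bash
python3 - <<'E'
from h import *
st()
for n in("scene","top"):
    c=snap(n);p=sad(cloud(c))
    print(n)
    for x in range(-40,60,4):
        m=(abs(p[...,0]-x)<2)&(abs(abs(p[...,1])-12)<6)&(p[...,2]<180);q=p[m][:,2]
        if len(q)>3: print(x,len(q),np.percentile(q,[50,95]).round(1))
    f=c["frame"];s=f[130:270,220:340] if n=="scene" else f[150:290,200:340]
    s=cv2.resize(s,(400,int(400*s.shape[0]/s.shape[1])),interpolation=cv2.INTER_CUBIC)
    cv2.imwrite(f"pics/x_{n}.png",cv2.cvtColor(np.clip(s*1.6,0,255).astype(np.uint8),cv2.COLOR_RGB2BGR))
a=cv2.imread("pics/x_scene.png");b=cv2.imread("pics/x_top.png");h=min(a.shape[0],b.shape[0]);cv2.imwrite("pics/x.png",np.hstack([a[:h],b[:h]]))
E
```

```text
5.8 sad [-106.7    1.   215.4] yaw 80.3 F_sad [-0.6 -0.2 -1. ] q [-0.28  0.39 -0.04  1.13  0.    1.46] w -0.001 g 0.0
scene
-40 81 [ 84.3 102.6]
-36 64 [ 78.1 106. ]
-32 53 [100.2 108.9]
-28 88 [110.6 118.2]
-24 64 [119.4 124. ]
-20 114 [ 38.3 127. ]
-16 54 [127.6 129.9]
-12 59 [128.9 132.1]
-8 45 [131.2 133.3]
-4 52 [131.5 133.5]
0 47 [131.7 133.7]
4 41 [131.5 133.3]
8 31 [130.3 132. ]
12 23 [128.8 131.1]
16 16 [126.3 128.1]
20 41 [124.2 126.5]
24 30 [124.9 126.3]
28 42 [125.2 128.2]
32 52 [125.7 129.1]
36 48 [120.4 129. ]
40 26 [ 83.1 125.8]
44 5 [68.1 72.3]
top
-40 32 [ 98.7 101.4]
-36 45 [ 99.6 102.8]
-32 46 [100.8 106.2]
-28 42 [105.  113.5]
-24 44 [117.5 121.3]
-20 45 [122.6 126.3]
-16 44 [126.2 128.7]
-12 36 [128.9 130.7]
-8 39 [130.3 132.3]
-4 38 [130.4 132.9]
0 36 [131.2 133.8]
4 38 [131.9 133.8]
8 38 [130.2 132.5]
12 37 [128.8 130.8]
16 35 [127.2 130.2]
20 38 [123.4 127. ]
24 45 [123.9 125.3]
28 52 [123.1 125.9]
32 64 [124.  128.1]
36 73 [120.7 128.3]
40 57 [120.1 127.8]
44 34 [79.1 95.5]
48 14 [ 9.6 14. ]
52 14 [ 7.4 10.4]
56 14 [4.6 8.6]
```

View pics/x.png

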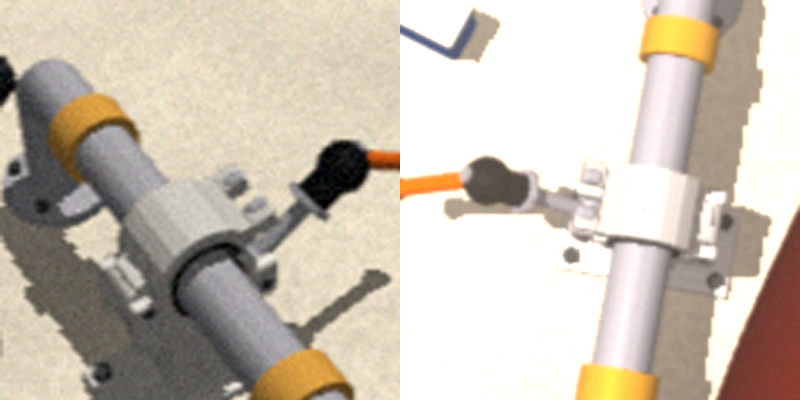

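The picture shows the half not quite closed, about 0.23 rad by depth, with the pads at z≈128 mm. The closed fingers had dropped into the slot. I'll press again with the fingers slightly apart so each one lands on a tine.

Call:
drive_tool(motion=[0.018, 0.045, 0, 0, 0, 0.018, 0.09, 0, 0, 0, 0.018, 0.13, 0, 0.02, 0, 0.018, 0.143, 0, 0.05, 0, 0.018, 0.143, 0, 0.075, 0, 0.018, 0.143, 0, 0.083, 0, 0.018, 0.143, 0, 0.09, 0, 0.018, 0.143, 0, 0.096, 0])

```text
time_s: 6.7
ee_pos: [0.5928, 0.0537, 0.1209]
eef_rot: [0.0, 0.764, 0.645, 0.001]
force: [-0.3, 1.0, 0.9]
gripper_width: 0.208
grasp_force: 0.6
```

```bash
python3 -c "from h import *;st()"
```

```text
6.7 sad [ 3.650e+01 -1.000e-01  1.209e+02] yaw 80.3 F_sad [0.9 0.4 0.9] q [-0.03  0.5  -0.14  0.93  0.    1.71] w 0.208 g 0.6
```

Call:
drive_tool(motion=[0.018, 0, 0, 0.002, 0, 0.018, 0, 0, 0.004, 0, 0.018, 0, 0, 0.006, 0, 0.018, 0, 0, 0.008, 0, 0.018, 0, 0, 0.01, 0, 0.018, 0, 0, 0.011, 0, 0.018, 0, 0, 0.012, 0, 0.018, 0, 0, 0.012, 0])

```text
time_s: 7.5
ee_pos: [0.5924, 0.0534, 0.1095]
eef_rot: [0.0, 0.764, 0.645, 0.0]
force: [-3.4, 0.1, 12.1]
gripper_width: 0.206
grasp_force: 6.1
```

```bash
python3 -c "from h import *;st()"
```

```text
7.5 sad [ 36.1   0.2 109.5] yaw 80.3 F_sad [-0.5  3.4 12.1] q [-0.03  0.51 -0.15  0.91 -0.    1.71] w 0.206 g 6.1
```

Call:
drive_tool(motion=[0.018, 0, 0, 0.001, 0, 0.018, 0, 0, 0.002, 0, 0.018, 0, 0, 0.003, 0, 0.018, 0, 0, 0.003, 0, 0.018, 0, 0, 0.003, 0, 0.018, 0, 0, 0.003, 0, 0.018, 0, 0, 0.003, 0, 0.018, 0, 0, 0.003, 0])

```text
time_s: 8.3
ee_pos: [0.5926, 0.0534, 0.109]
eef_rot: [0.001, 0.764, 0.645, 0.001]
force: [-12.1, -0.4, 35.8]
gripper_width: 0.209
grasp_force: 18.2
```

```bash
python3 -c "from h import *;st()"
```

```text
8.3 sad [3.62e+01 1.00e-01 1.09e+02] yaw 80.3 F_sad [-2.4 11.9 35.8] q [-0.03  0.51 -0.15  0.9  -0.    1.71] w 0.209 g 18.2
```

Call:
drive_tool(motion=[0.018, 0, 0, -0.015, 0, 0.018, 0, 0, -0.06, 0, 0.06, 0.02, 0, -0.08, 0, 0.06, 0.053, 0, -0.08, 0, 0.06, 0.053, 0, -0.08, 0, 0.06, 0.053, 0, -0.04, 0, 0.06, 0.053, 0, -0.01, 0, 0.06, 0.053, 0, 0.012, 0])

```text
time_s: 9.1
ee_pos: [0.5996, 0.1051, 0.0909]
eef_rot: [-0.001, 0.764, 0.645, -0.001]
force: [-0.4, 0.3, -0.6]
gripper_width: 0.698
grasp_force: 0.0
```

```bash
cat >> h.py <<'E'
def capz():
    c=snap("scene");p=sad(cloud(c))
    for x in(-20,0,20,28,32,36,40):
        m=(abs(p[...,0]-x)<2)&(abs(abs(p[...,1])-12)<6)&(p[...,2]<180);q=p[m][:,2]
        if len(q)>3: print(x,len(q),np.percentile(q,[50,95]).round(1))
    return c,p
E
python3 -c "from h import *;st();capz()"
```

```text
9.1 sad [88.4  1.9 90.9] yaw 80.3 F_sad [ 0.2  0.4 -0.6] q [ 0.05  0.56 -0.13  0.89 -0.    1.79] w 0.698 g 0.0
-20 116 [ 39.7 118.1]
0 41 [123.5 125.5]
20 10 [115.1 117.5]
28 28 [109.5 111. ]
32 46 [106.8 109.7]
36 50 [107.7 111.2]
40 47 [103.8 111.5]
```

Call:
drive_tool(motion=[0.02, 0, 0, 0, 0, 0.02, 0, 0, 0, 0, 0.02, 0, 0, 0, 0, 0.02, 0, 0, 0, 0, 0.02, 0, 0, 0, 0, 0.02, -0.003, 0, -0.004, 0, 0.02, -0.006, 0, -0.007, 0, 0.02, -0.01, 0, -0.01, 0], grip_force=40)

```text
time_s: 9.95
ee_pos: [0.6001, 0.0965, 0.1038]
eef_rot: [-0.0, 0.764, 0.645, 0.001]
force: [3.9, -1.7, -7.3]
gripper_width: 0.299
grasp_force: 39.8
```

```bash
python3 -c "from h import *;st()"
```

```text
9.95 sad [ 7.990e+01 -1.000e-01  1.038e+02] yaw 80.4 F_sad [-1.1 -4.1 -7.3] q [ 0.04  0.54 -0.12  0.91  0.    1.78] w 0.299 g 39.8
```

```bash
cat >> h.py <<'E'
def ball(n="scene"):
    c=snap(n);p=sad(cloud(c));hsv=cv2.cvtColor(c["frame"],cv2.COLOR_RGB2HSV)
    m=(hsv[...,1]>150)&(hsv[...,0]<22)&(p[...,0]>-60)&(p[...,0]<190)&(abs(p[...,1])<85)&(p[...,2]>70)&(p[...,2]<190)&((p[...,2]>128)|(p[...,0]>60))
    q=p[m]
    r=np.hypot(q[:,0]-36,q[:,1]);k=r>np.percentile(r,60)
    print(n,"lever px",m.sum(),"outer",q[k].mean(0).round(1),"all",q.mean(0).round(1));return c,p
E
python3 - <<'E'
from h import *
for n in("scene","top"):
    c,p=ball(n)
f=c["frame"]
c=snap("scene");f=c["frame"][110:250,240:380]
cv2.imwrite("pics/s3.png",cv2.cvtColor(np.clip(cv2.resize(f,None,fx=3.5,fy=3.5,interpolation=cv2.INTER_CUBIC)*1.7,0,255).astype(np.uint8),cv2.COLOR_RGB2BGR))
E
```

```text
scene lever px 51 outer [147.3   3.  100.7] all [110.8  -6.6 126.3]Traceback (most recent call last):
  File "<stdin>", line 3, in <module>
  File "h.py", line 34, in ball
    r=np.hypot(q[:,0]-36,q[:,1]);k=r>np.percentile(r,60)
                                     ~~~~~~~~~~~~~^^^^^^
    return _quantile_unchecked(
        a, q, axis, out, overwrite_input, method, keepdims, weights)
    return _ureduce(a,
                    func=_quantile_ureduce_func,
    ...<5 lines>...
                    overwrite_input=overwrite_input,
                    method=method)
    r = func(a, **kwargs)
    result = _quantile(arr,
                       quantiles=q,
    ...<2 lines>...
                       out=out,
                       weights=wgt)
    slices_having_nans = np.isnan(arr[-1, ...])
                                  ~~~^^^^^^^^^
IndexError: index -1 is out of bounds for axis 0 with size 0
```

Call:
drive_tool(motion=[0.05, 0, 0, 0, 0, 0.05, 0.005, 0, 0.005, 0, 0.05, 0.005, 0, 0.008, 0, 0.02, 0.005, 0, 0.008, 0, 0.02, 0.005, 0, 0.008, 0, 0.02, 0.005, 0, 0.008, 0, 0.02, 0.005, 0, 0.008, 0, 0.02, 0.005, 0, 0.008, 0], grip_force=60)

```text
time_s: 10.85
ee_pos: [0.6008, 0.1007, 0.0955]
eef_rot: [0.0, 0.764, 0.645, 0.0]
force: [4.6, 0.0, -1.6]
gripper_width: 0.297
grasp_force: 58.9
```

```bash
python3 -c "from h import *;st();ball()"
```

```text
10.85 sad [84.2 -0.1 95.5] yaw 80.3 F_sad [ 0.8 -4.5 -1.6] q [ 0.05  0.55 -0.13  0.9  -0.    1.79] w 0.297 g 58.9
scene lever px 26 outer [ 88.2 -39.  158.9] all [ 76.2 -19.5 148.3]
```

Call:
drive_tool(motion=[0.02, -0.003, 0, -0.003, 0, 0.02, -0.009, 0, -0.0075, 0, 0.02, -0.015, 0, -0.011, 0, 0.02, -0.0215, 0, -0.014, 0, 0.02, -0.028, 0, -0.0165, 0, 0.02, -0.035, 0, -0.018, 0, 0.02, -0.038, 0, -0.019, 0, 0.02, -0.038, 0, -0.019, 0])

```text
time_s: 11.7
ee_pos: [0.5949, 0.0641, 0.115]
eef_rot: [-0.0, 0.764, 0.645, 0.002]
force: [6.0, 3.6, -0.5]
gripper_width: 0.296
grasp_force: 61.0
```

```bash
python3 - <<'E'
from h import *
st()
c=snap("scene");f=c["frame"][100:250,230:380]
cv2.imwrite("pics/s3.png",cv2.cvtColor(np.clip(cv2.resize(f,None,fx=3.5,fy=3.5,interpolation=cv2.INTER_CUBIC)*1.7,0,255).astype(np.uint8),cv2.COLOR_RGB2BGR))
E
```

```text
11.7 sad [ 47.1  -0.4 115. ] yaw 80.3 F_sad [ 4.5 -5.3 -0.5] q [-0.02  0.51 -0.14  0.92  0.    1.72] w 0.296 g 61.0
```

View pics/s3.png

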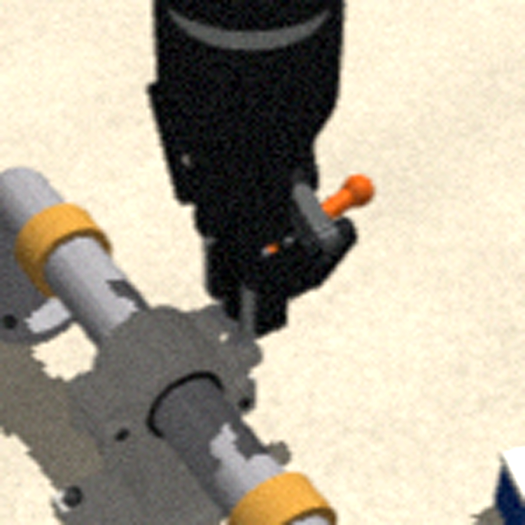

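The picture shows the bolt nearly upright in the fingers, with the lever ball at crop (360,188) pointing outward. I'll push it the rest of the way.

Call:
drive_tool(motion=[0.02, -0.003, 0, 0, 0, 0.02, -0.006, 0, -0.001, 0, 0.02, -0.009, 0, -0.001, 0, 0.02, -0.011, 0, -0.001, 0, 0.02, -0.013, 0, -0.001, 0, 0.02, -0.014, 0, -0.001, 0, 0.02, -0.014, 0, -0.001, 0, 0.02, -0.014, 0, -0.001, 0])

```text
time_s: 12.55
ee_pos: [0.5931, 0.0506, 0.1166]
eef_rot: [0.0, 0.764, 0.645, 0.002]
force: [4.8, 4.5, 5.2]
gripper_width: 0.298
grasp_force: 60.1
```

```bash
python3 -c "from h import *;st()
c=snap('scene');p=sad(cloud(c));hsv=cv2.cvtColor(c['frame'],cv2.COLOR_RGB2HSV)
m=(hsv[...,1]>150)&(hsv[...,0]<14)&(p[...,0]>75)&(p[...,0]<170)&(abs(p[...,1])<60)&(p[...,2]>70);q=p[m];print(m.sum(),q.mean(0),np.percentile(q,[5,95],axis=0))"
```

```text
12.55 sad [ 33.6  -0.9 116.6] yaw 80.4 F_sad [ 5.3 -4.   5.2] q [-0.04  0.5  -0.14  0.92  0.    1.7 ] w 0.298 g 60.1
131 [ 89.7712848   -0.36021988 194.35873491] [[ 76.30839088 -38.68319042 161.31596161]
 [102.93063856   9.50126363 423.53962295]]
```

Call:
drive_tool(motion=[0.02, -0.001, 0, 0, 0, 0.02, -0.002, 0, 0, 0, 0.02, -0.003, 0, 0, 0, 0.02, -0.004, 0, 0, 0, 0.02, -0.005, 0, 0, 0, 0.02, -0.005, 0, 0, 0, 0.02, -0.005, 0, 0, 0, 0.02, -0.005, 0, 0, 0])

```text
time_s: 13.4
ee_pos: [0.5922, 0.0465, 0.1159]
eef_rot: [-0.0, 0.764, 0.646, 0.002]
force: [6.9, 8.4, -1.5]
gripper_width: 0.292
grasp_force: 60.8
```

```bash
python3 -c "from h import *;st()"
```

```text
13.4 sad [ 29.4  -0.7 115.9] yaw 80.4 F_sad [ 9.4 -5.4 -1.5] q [-0.05  0.5  -0.15  0.92  0.    1.69] w 0.292 g 60.8
```

Call:
drive_tool(motion=[0.06, 0, 0, 0, 0, 0.06, 0, 0, 0, 0, 0.06, 0, 0, -0.03, 0, 0.06, 0, 0, -0.07, 0, 0.06, 0, 0, -0.11, 0, 0.02, -0.04, 0, -0.12, -8, 0, -0.09, 0, -0.12, -16, 0, -0.13, 0, -0.12, -24])

```text
time_s: 14.2
ee_pos: [0.5679, -0.0852, 0.2358]
eef_rot: [0.0, 0.611, 0.792, -0.0]
force: [0.9, -0.4, -0.5]
gripper_width: 0.193
grasp_force: 0.0
```

```bash
python3 - <<'E'
from h import *
st();capz()
for n in("scene","top"):
    c=snap(n);p=sad(cloud(c));hsv=cv2.cvtColor(c["frame"],cv2.COLOR_RGB2HSV)
    m=(hsv[...,1]>150)&(hsv[...,0]<14)&(p[...,0]>40)&(p[...,0]<130)&(abs(p[...,1])<70)&(p[...,2]>125)&(p[...,2]<190)
    q=p[m];k=q[:,0]>np.percentile(q[:,0],97)-16;print(n,"ball",m.sum(),q[k].mean(0).round(1),q[k].max(0).round(1))
    m=(hsv[...,2]<45)&(p[...,0]>10)&(p[...,0]<75)&(abs(p[...,1])<25)&(p[...,2]>126)&(p[...,2]<165)
    q=p[m];print("hub",len(q),q.mean(0).round(1),np.percentile(q,[3,97],axis=0).round(1))
    from scipy.optimize import least_squares
    r=least_squares(lambda s:np.linalg.norm(q-s,axis=1)-14,q.mean(0)-[0,0,8],loss="soft_l1");print(r.x.round(1))
    s=c["frame"][120:260,230:370] if n=="scene" else c["frame"][150:290,190:330]
    cv2.imwrite(f"pics/x_{n}.png",cv2.cvtColor(np.clip(cv2.resize(s,(400,400),interpolation=cv2.INTER_CUBIC)*1.5,0,255).astype(np.uint8),cv2.COLOR_RGB2BGR))
cv2.imwrite("pics/y.png",np.hstack([cv2.imread("pics/x_scene.png"),cv2.imread("pics/x_top.png")]))
E
```

```text
14.2 sad [-104.6    0.9  235.8] yaw 104.7 F_sad [-0.2 -1.  -0.5] q [-0.28  0.38 -0.01  1.18 -0.    1.04] w 0.193 g 0.0
-20 118 [ 39.8 118.4]
0 35 [124.  125.2]
20 12 [115.7 117.5]
28 74 [120.4 150. ]
32 79 [121.8 152.6]
36 74 [119.2 152.1]
40 55 [115.3 151.2]
scene ball 219 [ 92.8   4.7 171.2] [103.2  11.2 176.9]
hub 208 [ 31.2  -7.4 145.2] [[ 22.7 -13.9 127.8]
 [ 43.9   3.3 154.5]]
[ 35.4  -0.2 141.1]
top ball 254 [ 95.8   9.  171.9] [104.9  15.4 176.5]<stdin>:8: RuntimeWarning: Mean of empty slice.
  ret = um.true_divide(
Traceback (most recent call last):
IndexError: index -1 is out of bounds for axis 0 with size 0
```

Call:
drive_tool(motion=[0, 0.035, 0.007, 0, -8.5, 0, 0.07, 0.014, 0, -17, 0, 0.105, 0.022, 0, -25.5, 0, 0.14, 0.03, 0, -34, 0, 0.17, 0.036, 0, -42.5, 0, 0.1886, 0.0398, 0, -51, 0, 0.1886, 0.0398, 0, -59.5, 0, 0.1886, 0.0398, 0, -65])

```text
time_s: 15.15
ee_pos: [0.5598, 0.1109, 0.2351]
eef_rot: [-0.001, 0.09, 0.996, -0.0]
force: [0.7, -0.1, -0.1]
gripper_width: -0.003
grasp_force: 0.0
```

Call:
drive_tool(motion=[0, 0, 0, 0, -8.5, 0, 0, 0, 0, -17, 0, 0, 0, 0, -25.5, 0, 0, 0, 0, -34, 0, 0, 0, 0, -42.5, 0, 0, 0, 0, -51, 0, 0, 0, 0, -59.5, 0, 0, 0, 0, -65])

```text
time_s: 15.95
ee_pos: [0.5599, 0.11, 0.2351]
eef_rot: [-0.001, -0.459, 0.889, 0.0]
force: [0.0, -0.6, -0.1]
gripper_width: 0.003
grasp_force: 0.0
```

Call:
drive_tool(motion=[0, 0, 0, 0, -8.5, 0, 0, 0, 0, -17, 0, 0, 0, 0, -25.5, 0, 0, 0, 0, -34, 0, 0, 0, 0, -42.5, 0, 0, 0, 0, -49, 0, 0, 0, 0, -51.8, 0, 0, 0, 0, -51.8])

```text
time_s: 16.75
ee_pos: [0.56, 0.1099, 0.2351]
eef_rot: [0.0, 0.799, -0.601, -0.0]
force: [0.1, -0.3, 0.2]
gripper_width: -0.002
grasp_force: 0.0
```

```bash
cat >> h.py <<'E'
def cen(a,t=14,R=64): 
    u=np.array([np.cos(a),-np.sin(a)]);ta=np.array([-np.sin(a),-np.cos(a)]);return np.array([36,0])+R*u-t*ta
def arc(a0,a1,n=8,t=14):
    ps=np.radians(180)-a0; tx=np.array([np.cos(ps),np.sin(ps)]);ty=np.array([np.sin(ps),-np.cos(ps)])
    for a in a0+(a1-a0)*np.arange(1,n+1)/n:
        d=cen(a,t)-cen(a0,t);print("0, %.4f, %.4f, 0, %.1f,"%(d@tx/1000,d@ty/1000,np.degrees(a-a0)),end=" ")
    print()
def push():
    o=manip.observe();from scipy.spatial.transform import Rotation as Q
    fs=[];ts=[]
    for i in range(4):
        o=manip.observe();w,x,y,z=o["eef_rot"];M=Q.from_quat([x,y,z,w]).as_matrix()
        fs.append(M.T@o["force"]);ts.append(M.T@o["wrist_torque"])
        if i<3: manip.capture("scene")
    st();print("F_tool",np.round(fs,1).tolist(),np.mean(fs,0).round(2),"T",np.mean(ts,0).round(3))
E
python3 -c "from h import *;push();print(cen(-.45));arc(-.45,.35)"
```

```text
16.9 sad [ 86.1  41.2 235.2] yaw -74.0 F_sad [ 0.1 -0.3 -0.8] q [ 0.06  0.38 -0.02  1.18  0.   -1.79] w -0.004 g 0.0
F_tool [[0.3, -0.0, -0.2], [0.5, 0.1, 0.2], [0.4, -0.2, -0.2], [0.1, -0.3, 0.8]] [ 0.33 -0.11  0.14] T [0.014 0.002 0.012]
[87.53909707 40.44405362]
0, -0.0011, -0.0065, 0, 5.7, 0, -0.0015, -0.0130, 0, 11.5, 0, -0.0013, -0.0195, 0, 17.2, 0, -0.0004, -0.0260, 0, 22.9, 0, 0.0011, -0.0324, 0, 28.6, 0, 0.0033, -0.0386, 0, 34.4, 0, 0.0060, -0.0445, 0, 40.1, 0, 0.0094, -0.0502, 0, 45.8,
```

Call:
drive_tool(motion=[0, 0, 0, 0.02, 0, 0, 0, 0, 0.045, 0, 0, 0, 0, 0.07, 0, 0, 0, 0, 0.083, 0, 0, 0, 0, 0.083, 0, 0, 0, 0, 0.083, 0, 0, 0, 0, 0.083, 0, 0, 0, 0, 0.083, 0])

```text
time_s: 17.7
ee_pos: [0.5613, 0.1091, 0.1533]
eef_rot: [-0.001, 0.799, -0.601, 0.001]
force: [-0.1, 0.9, -0.8]
gripper_width: -0.0
grasp_force: 0.0
```

Call:
drive_tool(motion=[0, -0.0011, -0.0065, 0, 5.7, 0, -0.0015, -0.013, 0, 11.5, 0, -0.0013, -0.0195, 0, 17.2, 0, -0.0004, -0.026, 0, 22.9, 0, 0.0011, -0.0324, 0, 28.6, 0, 0.0033, -0.0386, 0, 34.4, 0, 0.006, -0.0445, 0, 40.1, 0, 0.0094, -0.0502, 0, 45.8])

```text
time_s: 18.5
ee_pos: [0.6107, 0.1147, 0.1525]
eef_rot: [-0.0, -0.501, 0.865, 0.001]
force: [-4.5, 2.5, -0.6]
gripper_width: -0.001
grasp_force: 2.5
```

```bash
python3 -c "
from h import *;push();arc(.35,.85)
c=snap('scene');p=sad(cloud(c));f=c['frame'][80:240,240:400]
cv2.imwrite('pics/l1.png',cv2.cvtColor(np.clip(cv2.resize(f,(560,560),interpolation=cv2.INTER_CUBIC)*1.6,0,255).astype(np.uint8),cv2.COLOR_RGB2BGR))"
```

```text
18.65 sad [ 99.3  -8.2 152.4] yaw -119.6 F_sad [ 1.4  3.2 -0.1] q [ 0.07  0.52 -0.01  1.04  0.   -0.99] w 0.001 g 1.3
F_tool [[0.1, 5.2, 0.6], [-0.2, 3.6, 1.1], [-0.3, 3.3, 1.0], [-0.2, 3.4, 0.1]] [-0.16  3.87  0.72] T [-0.746 -0.165 -0.003]
0, -0.0007, -0.0040, 0, 3.6, 0, -0.0012, -0.0081, 0, 7.2, 0, -0.0015, -0.0122, 0, 10.7, 0, -0.0015, -0.0163, 0, 14.3, 0, -0.0012, -0.0204, 0, 17.9, 0, -0.0007, -0.0244, 0, 21.5, 0, 0.0001, -0.0284, 0, 25.1, 0, 0.0011, -0.0324, 0, 28.6,
```

View pics/l1.png

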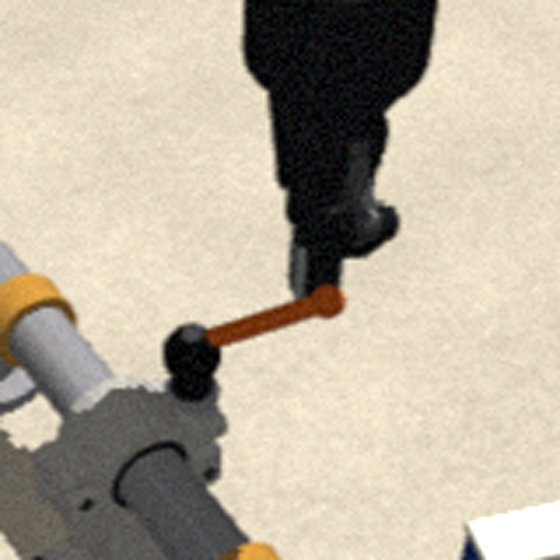

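The picture shows the fingers behind the orange ball at (328,300), with the lever turning clockwise and the bolt upright. The force is 3.4 N after stopping, which is the free-running level. Continuing.

Call:
drive_tool(motion=[0, -0.0007, -0.004, 0, 3.6, 0, -0.0012, -0.0081, 0, 7.2, 0, -0.0015, -0.0122, 0, 10.7, 0, -0.0015, -0.0163, 0, 14.3, 0, -0.0012, -0.0204, 0, 17.9, 0, -0.0007, -0.0244, 0, 21.5, 0, 0.0001, -0.0284, 0, 25.1, 0, 0.0011, -0.0324, 0, 28.6])

```text
time_s: 19.5
ee_pos: [0.6384, 0.0975, 0.1521]
eef_rot: [-0.0, -0.274, 0.962, 0.001]
force: [-2.9, 3.2, -2.2]
gripper_width: -0.004
grasp_force: 2.2
```

```bash
python3 -c "
from h import *;push();arc(.85,1.15)"
```

```text
19.65 sad [ 87.1 -38.2 152.2] yaw -148.1 F_sad [ 2.8  1.9 -2.4] q [ 0.04  0.57  0.07  1.07  0.   -0.52] w -0.001 g 1.5
F_tool [[0.8, 4.3, 2.2], [0.6, 3.2, 2.0], [0.1, 3.3, 2.4], [-0.4, 3.3, 2.4]] [0.27 3.51 2.25] T [-0.731 -0.052  0.013]
0, -0.0005, -0.0024, 0, 2.1, 0, -0.0009, -0.0048, 0, 4.3, 0, -0.0012, -0.0073, 0, 6.4, 0, -0.0014, -0.0097, 0, 8.6, 0, -0.0015, -0.0122, 0, 10.7, 0, -0.0015, -0.0146, 0, 12.9, 0, -0.0014, -0.0171, 0, 15.0, 0, -0.0013, -0.0195, 0, 17.2,
```

Call:
drive_tool(motion=[0, -0.0005, -0.0024, 0, 2.1, 0, -0.0009, -0.0048, 0, 4.3, 0, -0.0012, -0.0073, 0, 6.4, 0, -0.0014, -0.0097, 0, 8.6, 0, -0.0015, -0.0122, 0, 10.7, 0, -0.0015, -0.0146, 0, 12.9, 0, -0.0014, -0.0171, 0, 15, 0, -0.0013, -0.0195, 0, 17.2])

```text
time_s: 20.45
ee_pos: [0.6501, 0.0815, 0.1523]
eef_rot: [-0.0, -0.128, 0.992, 0.0]
force: [-1.9, 3.8, -2.4]
gripper_width: -0.003
grasp_force: 1.9
```

```bash
python3 -c "
from h import *;push()"
```

```text
20.6 sad [ 73.4 -52.2 152.4] yaw -165.3 F_sad [ 2.4  1.8 -1.7] q [ 0.01  0.59  0.1   1.09  0.   -0.24] w -0.002 g 1.5
F_tool [[0.8, 4.1, 2.4], [-0.2, 4.3, 2.0], [1.5, 3.5, 1.1], [0.6, 2.9, 1.7]] [0.7  3.71 1.82] T [-0.726  0.122  0.008]
```

Still at the free-running level. Next step of 0.3 rad.

Call:
drive_tool(motion=[0, -0.0005, -0.0024, 0, 2.1, 0, -0.0009, -0.0048, 0, 4.3, 0, -0.0012, -0.0073, 0, 6.4, 0, -0.0014, -0.0097, 0, 8.6, 0, -0.0015, -0.0122, 0, 10.7, 0, -0.0015, -0.0146, 0, 12.9, 0, -0.0014, -0.0171, 0, 15, 0, -0.0013, -0.0195, 0, 17.2])

```text
time_s: 21.4
ee_pos: [0.6566, 0.0628, 0.1525]
eef_rot: [0.0, 0.023, 1.0, 0.0]
force: [-1.7, 4.3, -1.6]
gripper_width: 0.001
grasp_force: 1.9
```

```bash
python3 -c "
from h import *;push()"
```

```text
21.55 sad [ 56.2 -61.6 152.5] yaw 177.5 F_sad [ 3.3  1.6 -0.9] q [-0.02  0.59  0.12  1.09  0.    0.03] w -0.002 g 1.5
F_tool [[1.9, 4.3, 1.6], [0.8, 3.1, 1.4], [1.0, 3.4, 1.8], [1.1, 3.4, 0.9]] [1.23 3.56 1.45] T [-0.711  0.207  0.054]
```

Call:
drive_tool(motion=[0, -0.0005, -0.0024, 0, 2.1, 0, -0.0009, -0.0048, 0, 4.3, 0, -0.0012, -0.0073, 0, 6.4, 0, -0.0014, -0.0097, 0, 8.6, 0, -0.0015, -0.0122, 0, 10.7, 0, -0.0015, -0.0146, 0, 12.9, 0, -0.0014, -0.0171, 0, 15, 0, -0.0013, -0.0195, 0, 17.2])

```text
time_s: 22.35
ee_pos: [0.6573, 0.0433, 0.1526]
eef_rot: [0.0, 0.172, 0.985, 0.0]
force: [0.2, 4.7, -1.2]
gripper_width: -0.002
grasp_force: 1.8
```

```bash
python3 -c "
from h import *;push();arc(0,.2)"
```

```text
22.5 sad [ 37.  -65.5 152.6] yaw 160.3 F_sad [ 3.9  0.9 -1.4] q [-0.05  0.59  0.11  1.09  0.    0.3 ] w 0.001 g 1.5
F_tool [[1.4, 4.5, 1.2], [1.6, 4.0, 0.8], [-0.0, 3.2, 1.0], [1.6, 3.7, 1.4]] [1.13 3.85 1.09] T [-0.712  0.259 -0.01 ]
0, -0.0003, -0.0016, 0, 1.4, 0, -0.0006, -0.0032, 0, 2.9, 0, -0.0009, -0.0048, 0, 4.3, 0, -0.0011, -0.0065, 0, 5.7, 0, -0.0012, -0.0081, 0, 7.2, 0, -0.0014, -0.0097, 0, 8.6, 0, -0.0015, -0.0114, 0, 10.0, 0, -0.0015, -0.0130, 0, 11.5,
```

Call:
drive_tool(motion=[0, -0.0005, -0.0024, 0, 2.1, 0, -0.0009, -0.0048, 0, 4.3, 0, -0.0012, -0.0073, 0, 6.4, 0, -0.0014, -0.0097, 0, 8.6, 0, -0.0015, -0.0122, 0, 10.7, 0, -0.0015, -0.0146, 0, 12.9, 0, -0.0014, -0.0171, 0, 15, 0, -0.0013, -0.0195, 0, 17.2])

```text
time_s: 23.3
ee_pos: [0.652, 0.0246, 0.1525]
eef_rot: [0.0, 0.317, 0.948, 0.0]
force: [1.7, 5.1, -0.9]
gripper_width: -0.0
grasp_force: 2.0
```

```bash
python3 -c "
from h import *;push()"
```

```text
23.45 sad [ 17.6 -63.4 152.5] yaw 143.1 F_sad [ 4.6 -0.7 -1.1] q [-0.07  0.58  0.09  1.08  0.    0.57] w 0.003 g 1.7
F_tool [[1.7, 5.1, 0.9], [1.2, 4.5, 1.4], [1.1, 3.4, 1.7], [1.5, 4.4, 1.1]] [1.37 4.35 1.29] T [-0.86   0.397  0.045]
```

Call:
drive_tool(motion=[0, -0.0003, -0.0016, 0, 1.4, 0, -0.0006, -0.0032, 0, 2.9, 0, -0.0009, -0.0048, 0, 4.3, 0, -0.0011, -0.0065, 0, 5.7, 0, -0.0012, -0.0081, 0, 7.2, 0, -0.0014, -0.0097, 0, 8.6, 0, -0.0015, -0.0114, 0, 10, 0, -0.0015, -0.013, 0, 11.5])

```text
time_s: 24.25
ee_pos: [0.6452, 0.0128, 0.1524]
eef_rot: [0.0, 0.412, 0.911, 0.0]
force: [2.5, 4.2, -1.8]
gripper_width: 0.001
grasp_force: 2.1
```

```bash
python3 -c "
from h import *;push()"
```

```text
24.4 sad [  5.  -58.6 152.4] yaw 131.4 F_sad [ 4.5 -1.7 -1.2] q [-0.09  0.57  0.07  1.07 -0.    0.75] w -0.005 g 1.8
F_tool [[1.6, 4.7, 1.8], [1.8, 3.8, 0.6], [1.9, 4.0, 1.1], [1.5, 4.5, 1.2]] [1.71 4.26 1.17] T [-0.931  0.403  0.075]
```

Call:
drive_tool(motion=[0, -0.0003, -0.0016, 0, 1.4, 0, -0.0006, -0.0032, 0, 2.9, 0, -0.0009, -0.0048, 0, 4.3, 0, -0.0011, -0.0065, 0, 5.7, 0, -0.0012, -0.0081, 0, 7.2, 0, -0.0014, -0.0097, 0, 8.6, 0, -0.0015, -0.0114, 0, 10, 0, -0.0015, -0.013, 0, 11.5])

```text
time_s: 25.2
ee_pos: [0.6368, 0.0031, 0.1525]
eef_rot: [0.0, 0.501, 0.866, 0.0]
force: [3.1, 4.6, -2.2]
gripper_width: 0.002
grasp_force: 2.2
```

```bash
python3 -c "
from h import *;push();arc(0,.15)"
```

```text
25.35 sad [ -6.  -52.  152.5] yaw 119.9 F_sad [ 5.4 -1.8 -1. ] q [-0.11  0.55  0.04  1.06 -0.    0.94] w 0.001 g 2.0
F_tool [[2.4, 4.9, 2.2], [1.4, 5.4, 1.1], [2.2, 4.7, 1.7], [3.0, 4.9, 1.0]] [2.27 5.   1.49] T [-1.041  0.409  0.038]
0, -0.0003, -0.0012, 0, 1.1, 0, -0.0005, -0.0024, 0, 2.1, 0, -0.0007, -0.0036, 0, 3.2, 0, -0.0009, -0.0048, 0, 4.3, 0, -0.0010, -0.0061, 0, 5.4, 0, -0.0012, -0.0073, 0, 6.4, 0, -0.0013, -0.0085, 0, 7.5, 0, -0.0014, -0.0097, 0, 8.6,
```

Call:
drive_tool(motion=[0, -0.0003, -0.0016, 0, 1.4, 0, -0.0006, -0.0032, 0, 2.9, 0, -0.0009, -0.0048, 0, 4.3, 0, -0.0011, -0.0065, 0, 5.7, 0, -0.0012, -0.0081, 0, 7.2, 0, -0.0014, -0.0097, 0, 8.6, 0, -0.0015, -0.0114, 0, 10, 0, -0.0015, -0.013, 0, 11.5])

```text
time_s: 26.15
ee_pos: [0.6266, -0.0048, 0.1527]
eef_rot: [0.001, 0.585, 0.811, 0.0]
force: [5.0, 4.4, -1.2]
gripper_width: -0.0
grasp_force: 2.4
```

```bash
python3 -c "
from h import *;push()"
```

```text
26.3 sad [-15.6 -43.4 152.7] yaw 108.4 F_sad [ 3.5 -4.2 -0.4] q [-0.12  0.53  0.01  1.04 -0.    1.12] w -0.005 g 2.1
F_tool [[2.6, 6.1, 1.2], [2.5, 6.2, 1.7], [1.6, 4.8, 1.9], [1.1, 5.4, 0.4]] [1.93 5.65 1.3 ] T [-1.135  0.419  0.037]
```

Settled at about 5.3 N, which is finger-tight. I'll back off, lift away and check.

Call:
drive_tool(motion=[0, 0, 0.006, 0, 0, 0, 0, 0.018, 0, 0, 0, 0, 0.03, 0, 0, 0, 0, 0.03, -0.03, 0, 0, 0, 0.03, -0.07, 0, 0, 0, 0.03, -0.11, 0, 0, -0.03, 0.05, -0.13, 0, 0, -0.06, 0.07, -0.13, 0])

```text
time_s: 27.1
ee_pos: [0.7127, -0.0402, 0.2874]
eef_rot: [0.003, 0.584, 0.812, 0.001]
force: [0.7, 0.2, 0.1]
gripper_width: 0.001
grasp_force: 0.0
```

Call:
drive_tool(motion=[0, -0.04, 0, 0, 0, 0, -0.08, 0, 0, 0, 0, -0.1, 0, 0, 0, 0, -0.1, 0, 0, 0, 0, -0.1, 0, 0, 0, 0, -0.1, 0, 0, 0, 0, -0.1, 0, 0, 0, 0, -0.1, 0, 0, 0])

```text
time_s: 27.9
ee_pos: [0.7426, -0.1333, 0.2829]
eef_rot: [0.0, 0.584, 0.812, 0.0]
force: [1.0, -0.2, 0.1]
gripper_width: 0.006
grasp_force: 0.0
```

```bash
python3 - <<'E'
from h import *
st();c,p=capz()
hsv=cv2.cvtColor(c["frame"],cv2.COLOR_RGB2HSV)
m=(hsv[...,2]<45)&(p[...,0]>10)&(p[...,0]<75)&(abs(p[...,1])<25)&(p[...,2]>120)&(p[...,2]<165)
q=p[m];print("hub",len(q))
from scipy.optimize import least_squares
print(least_squares(lambda s:np.linalg.norm(q-s,axis=1)-14,q.mean(0)-[0,0,8],loss="soft_l1").x.round(1))
m=(hsv[...,1]>150)&(hsv[...,0]<14)&(p[...,0]>-60)&(p[...,0]<130)&(abs(p[...,1])<85)&(p[...,2]>128)&(p[...,2]<190)
q=p[m];print("lever",len(q),q.mean(0).round(1))
f=c["frame"][100:350,130:430]
cv2.imwrite('pics/end.png',cv2.cvtColor(np.clip(cv2.resize(f,(720,600),interpolation=cv2.INTER_CUBIC)*1.5,0,255).astype(np.uint8),cv2.COLOR_RGB2BGR))
E
```

```text
27.9 sad [-122.4 -179.4  282.9] yaw 108.5 F_sad [-0.  -1.1  0.1] q [-0.27  0.81  0.85  1.61 -0.    0.97] w 0.006 g 0.0
-20 32 [17.9 31.5]
0 15 [ 23.7 124.4]
28 7 [140.4 144.8]
32 21 [140.8 147.3]
36 30 [142.6 148. ]
40 20 [138.1 148. ]
hub 92
[ 35.3  -0.3 135.8]
lever 0 [nan nan nan]<stdin>:9: RuntimeWarning: Mean of empty slice.
  ret = um.true_divide(
```

View pics/end.png

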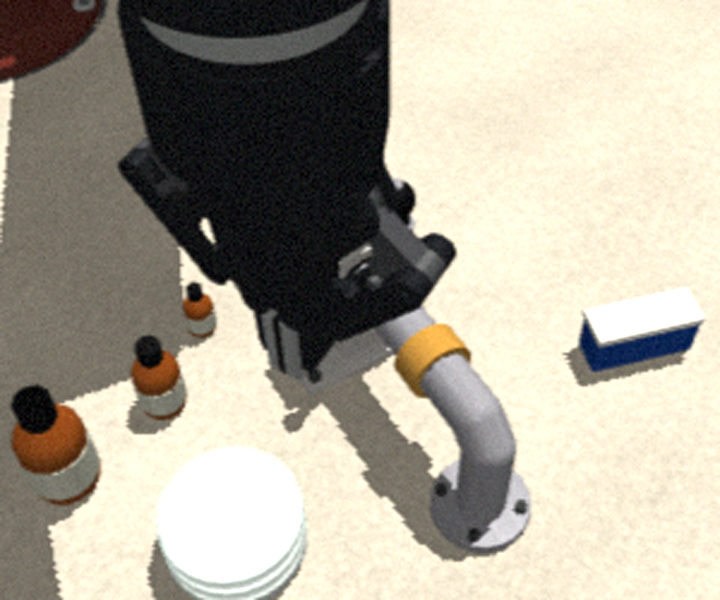

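The bottles, dishes and slide box stand where they were, at (160,375), (232,515) and (640,330). The hub is at x=35.3 mm, so the bolt is upright, and it has come down about 5 mm, which matches the turn. The hand is clear, so I'm handing in.

```bash
python3 -c "
from rig import manip
print(manip.sign_off())"
```

```text
the job is handed in; nothing more can be done
None
```

I handed the job in at about 28 s: the upper half is pressed home, the bolt is upright in the fork, and the lever is turned clockwise to about 5.3 N; the bottle, dishes and slide box were not touched and the hand is clear, but sign-off returned no verdict and the arm blocked a final view of the cap and lever.

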